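# Roll the seat post onto the cutting line and clamp it

### The arm

A 7-joint arm with a two-finger parallel gripper is mounted at the origin on a cart in front of the work surface, level with it; the furniture and walls round the work are solid. World frame = base frame: x ahead of the robot, y to its left, z up, the work surface at z = 0. Lengths are in m, angles in rad, forces in N, time in s.
With the tool pointing down it reaches from about 0.425 to 0.825 m from the base axis. Payload 3.6 kg.
Tool frame: the origin (TCP) lies at the very end of the fingers, on their centre line; the grasp point (between the pads) lies 19 mm behind it; z points along the fingers, y is the line along which they close (so a half turn about z gives the same grasp; the last joint's range is limited). The gripper opens to 93 mm and grips with 3 to 60 N. Pads are 15 mm wide; open, the fingers measure 128 mm over their backs; the gripper's body (75 mm by 188 mm) begins 65 mm behind the grasp point.
Start: joints at [1.308, 0.615, -0.013, 1.423, 0.008, 1.103, -0.04], TCP at [0.152, -0.632, 0.219] pointing down, gripper open.
Joint ranges: [-3.12, 3.12], [-0.3, 2.06], [-1.34, 1.32], [0.26, 2.42], [-1.36, 4.5], [0.01, 1.98], [-2.84, 2.84]. Speed limits (rad/s): [2.79, 2.79, 3.14, 3.14, 3.14, 3.14, 3.14].

### API

Orientations are given as a 3x3 rotation matrix whose columns are the frame's x, y, z axes.
In Python, from rig import sense, grab_frame, camera_info, job_done gives the robot as it stands. The module is installed in compiled form; this text tells all that it offers.
- The arm moves only by the tool arm_command, never from a script. Its argument "targets" is a list of rows, each an object with "linear": the shift along the tool's x, y, z scaled (see below), a list of three; "turn": the turn about the tool's z scaled (see below). A call has 1 to 5 rows; each row shifts and turns the commanded pose from where the row before left it, along the tool's axes as they then stand; what a row does not reach is not made up. The controller multiplies each number of a shift by 0.02 m and each number of a turn by 90 degrees. A row lasts 1/12 s, in which the tool goes at most 41.7 mm and 7.16 degrees, less where a joint would pass 70% of its speed; a pose out of reach is approached as far as the arm can. A call with a number of a shift or a turn outside -1 to 1 is refused whole. A call with a gripper value outside its range is refused whole. "grip" is the closure in counts, from 0 (fully open) to 255 (shut), set as the call begins (left out, the last holds). The fingers move at their own pace and stop on an object; the grip force is fixed at half the most. Time passes only in rows, so rows that do not move let the fingers close. It gives the time, the measured TCP pose, the force, the opening and the grip force at its end, in the units of the state.
- sense(): the state, without advancing time (a new reading comes with each control period).
- grab_frame(name): name is "side" or "top"; returns the picture (480x640x3 uint8, red, green, blue); there is no depth.
- camera_info(name): a dict with "fx", "fy", "cx", "cy" (pixels), "camera_from_world" (4x4, takes a point from world to camera coordinates). Camera axes: x right, y up, looking along -z (the intrinsics and any distortion apply to the point x, -y, -z); pixel columns grow to the right and rows downward; lengths in m; the calibration is good to about 2 mm. A picture is of the moment at which its call begins. camera_info takes no time and is no camera call.
- job_done(): hands the job in; it is judged then, once.
The state is a dict: "t": time; "joints": joint angles; "qd": joint speeds; "joint_torque": joint torques, N m; "tcp_pos": TCP position; "eef_rot": TCP orientation; "wrist_force": force on the tool from outside, world axes, zero at the start; "torque": the same for the moment, N m; "grip_width": opening from 0.0 (shut) to 1.0 (fully open); "gripper_force": force on a finger pad.
Only numpy, scipy, OpenCV 4.12 (cv2) and the standard library are available. Lean on these libraries where they do the work, as an engineer would, in place of code of your own. Each camera call takes 0.05 s, during which the arm holds its last target. There are 200 camera calls.

### The job

Get the longer of the two seat posts ready for sawing: without gripping or lifting it, push it with the fingertips so that it rolls across the cutting board and comes to rest lying along the scribed line. Then press the handle of the toggle clamp fully down, so that its rubber saddle holds the post on the line. Leave the shorter post, the tape measure and the spoke key where they are.

Things in the scene. Friction and masses are not known exactly. Their poses are not given: they have to be found in the camera images.
- board: Plywood cutting board fixed to the bench, place and yaw vary. Origin at bench level (z = 0) under the middle of the scribed line; own y axis along the line, x across it. Plywood 15 mm thick, x from -140 to +140 mm, y from -85 to +205 mm; a lip 10 mm wide, 6 mm high along both edges x = +-140 mm. Line at x = 0, y = -85 to +100 mm. A steel toggle clamp is bolted on at x = 0, y = 120 to 197 mm
- line_mid (a point): Middle of the scribed line, on the upper face of the board, 15 mm above the bench
- long_post: The longer seat post: straight aluminium tube, 200 mm long, 27 mm in diameter, about 0.16 kg, lying on the board 68 to 98 mm to either side of the line, within 0.06 rad of parallel to it. Origin at its centre, 28.5 mm above the bench; own y axis along the tube, so x and z turn as it rolls. Smooth; rolls freely; after a slow push (50 mm/s) it coasts only a few mm
- short_post: The shorter seat post, which stays where it is: the same tube, 130 mm long, lying on the other side of the line; same frame as the longer one
- clamp_handle (a joint): Handle of the toggle clamp: 0 = fully open (handle points up and out to the board's +y, 1.07 rad above level), 1.07 = fully pressed down (level, at its stop, just past dead centre). Stays where it is left; pressing it takes less than 12 N. The arm follows it: nearly upright when open, its end 115 mm above the bench; level over the line when closed
- clamp_axis (a point): Axis of the clamp handle, at board x = 0, y = 177 mm, 53 mm above the bench; it runs parallel to the board's x axis. The handle's round black grip, 17 mm thick, reaches from 22 to 94 mm from this axis; when level its upper side is 9.5 mm above the axis
- grip_end (a point): Point on the upper side of the clamp handle's black grip, 80 mm from the handle's axis, 14 mm short of its end
- clamp_pad: Black rubber saddle, a wide V 26 mm wide and 20 mm long, under the end of the clamp's arm; origin near the top of the V. Open, it stands at board y = 105 to 120 mm; closed, it presses (sprung, about 8 N) on the post at board y = 75 to 95 mm. It holds the post where it lies rather than centring it
- tape_measure: Pocket tape measure, 75 x 31 x 60 mm, standing on the board beside the clamp at about board x = 85 mm, y = 155 mm. Origin under its centre. Bystander
- spoke_key: Round spoke key, 34 x 43 x 9 mm, lying on the board beside the clamp at about board x = -90 mm, y = 150 mm. Origin under its centre. Bystander

How it is judged:
By the outcome, as a careful person would: the job done as asked, in the order asked, and still so for the second after the job is handed in, with the robot touching nothing.
It also fails if it takes over 58 s, if anything falls off the work surface, if the arm or the gripper's body presses on something with over 40 N, if the wrist force passes 120 N, or if a joint passes its speed limit or range.

## Working session

There is one attempt and no reset: what is moved stays moved. The work goes in short steps, Python scripts to look and compute and a tool call to move; the robot and the scene stay as the last step left them, time stands still between calls to the robot, and variables do not carry over. Pictures are saved under pics/ and viewed, at most 10 in all, crops included, and the job is handed in when it is done.

Besides the shell and the picture viewer there is one more tool, called after "Request:" by a JSON object that holds its "name" and its "arguments". arm_command: Moves the arm, as the interface text tells. Shifts and turns lie within -1 to 1; 1 stands for 0.02 m of shift or 90 degrees of turn. Its arguments: {"type":"object","properties":{"targets":{"type":"array"},"grip":{"type":"number"}},"required":["targets"]}

```bash
mkdir -p pics
python3 - <<'E'
from rig import *
import cv2
for n in("top","side"):
    cv2.imwrite(f"pics/{n}0.png",grab_frame(n)[:,:,::-1]); print(camera_info(n))
s=sense();print(s["t"],s["tcp_pos"],s["eef_rot"],s["wrist_force"])
E
```

```text
{'fx': 623.6016640359268, 'fy': 623.6016640359268, 'cx': 315.58796376456604, 'cy': 241.30546537371637, 'camera_from_world': array([[ 0.0224312 , -0.99965262, -0.01383768,  0.06828414],
       [ 0.9902356 ,  0.02031078,  0.1379164 , -0.57403735],
       [-0.13758744, -0.01679619,  0.9903472 , -0.87836074],
       [ 0.        ,  0.        ,  0.        ,  1.        ]])}
{'fx': 526.3075693723245, 'fy': 526.3075693723245, 'cx': 331.54342666471575, 'cy': 240.06743433634364, 'camera_from_world': array([[-0.8364091 , -0.54747257,  0.02633647,  0.5058256 ],
       [ 0.24530774, -0.33093815,  0.91121021, -0.24300058],
       [-0.49014685,  0.76860505,  0.41109894, -0.66343383],
       [ 0.        ,  0.        ,  0.        ,  1.        ]])}
0.1 [ 0.15230772 -0.63120055  0.21761041] [[ 9.72085763e-01  2.34625085e-01 -5.82640805e-04]
 [ 2.34625802e-01 -9.72083339e-01  2.17139780e-03]
 [-5.69110257e-05 -2.24748745e-03 -9.99997473e-01]] [-0.53935159 -0.3338603  -0.17274098]
```

View pics/top0.png

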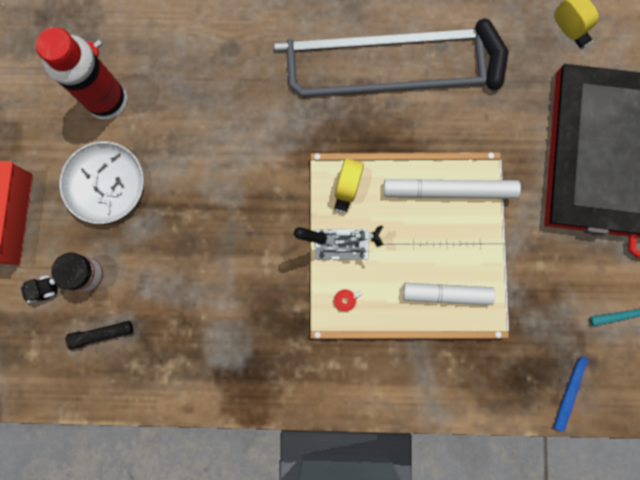

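View pics/side0.png

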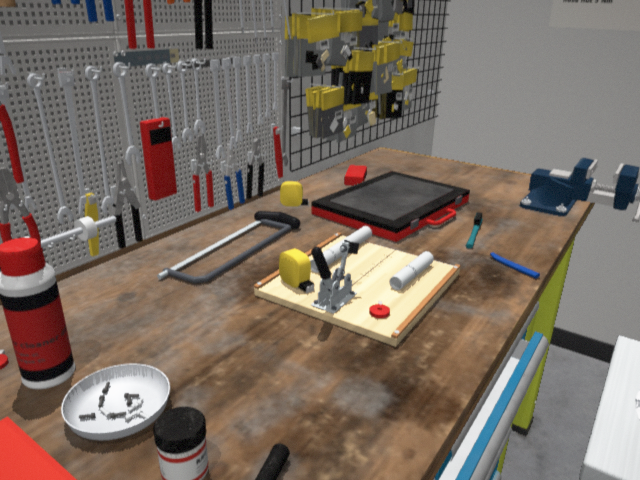

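The top view shows the board at about (311–508, 153–338), with the line along row ~243. The long post's axis runs (385,187)–(520,189), the short post's (404,293)–(494,295), and the clamp handle's grip ends near (300,233). Next I'll zoom in to get exact values.

```bash
cat > h.py <<'E'
import numpy as np, cv2
from rig import *
def ray(n,u,v,z):
    c=camera_info(n);M=c["camera_from_world"];R=M[:3,:3];o=-R.T@M[:3,3]
    d=R.T@np.array([(u-c["cx"])/c["fx"],-(v-c["cy"])/c["fy"],-1]);return o+d*(z-o[2])/d[2]
def proj(n,p):
    c=camera_info(n);M=c["camera_from_world"];q=M[:3,:3]@np.array(p)+M[:3,3]
    return np.array([c["cx"]-c["fx"]*q[0]/q[2],c["cy"]+c["fy"]*q[1]/q[2]])
def post(im,r0,r1,c0,c1):
    h=cv2.cvtColor(im,cv2.COLOR_RGB2HSV);m=((h[...,1]<28)&(h[...,2]>120)).astype(np.uint8)
    z=np.zeros_like(m);z[r0:r1,c0:c1]=m[r0:r1,c0:c1]
    k=max(cv2.findContours(z,0,1)[0],key=cv2.contourArea)
    return cv2.minAreaRect(k)
E
python3 - <<'E'
from h import *
im=cv2.imread("pics/top0.png")
cv2.imwrite("pics/c0.png",cv2.resize(im[145:345,290:530],None,fx=3.3,fy=3,interpolation=cv2.INTER_CUBIC)[:600,:800])
for b in((172,205,375,530),(275,310,395,505)): print(post(im[:,:,::-1].copy(),*b))
E
```

```text
((452.0379638671875, 183.76443481445312), (136.13963317871094, 24.88648796081543), 0.795723557472229)
((448.5072021484375, 293.36651611328125), (91.56513214111328, 17.867237091064453), 3.0664854049682617)
```

View pics/c0.png

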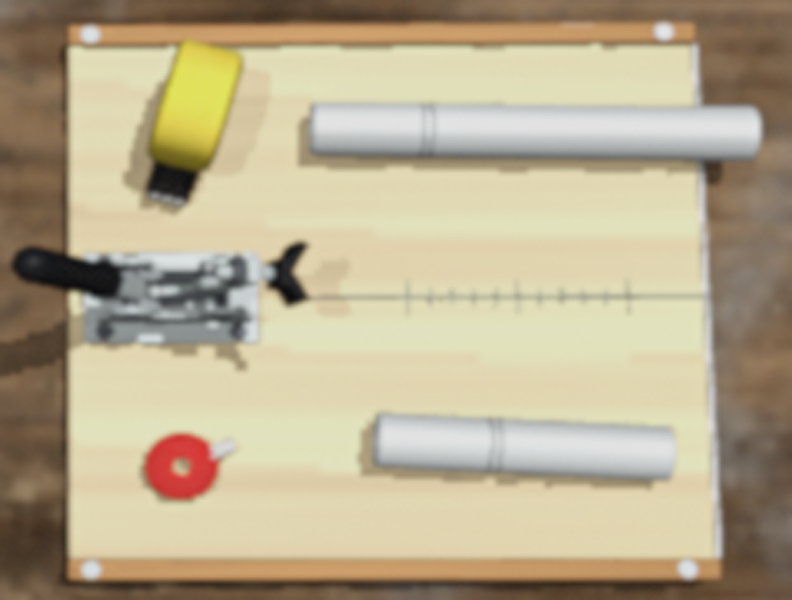

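The crop shows these points (crop pixels): line (310,297)–(708,297), lip corners (68,24), (695,24), (68,580), (720,580), and long-post axis (311,128)–(762,132). I'll convert them to the world frame.

```bash
cat >> h.py <<'E'
def cw(x,y,z): return ray("top",290+(x+.5)/3.3-.5,145+(y+.5)/3-.5,z)
E
python3 - <<'E'
from h import *
np.set_printoptions(precision=4,suppress=True)
P={k:cw(*a) for k,a in dict(TL=(68,24,.021),TR=(695,24,.021),BL=(68,580,.021),BR=(720,580,.021),L0=(310,297,.015),L1=(708,297,.015),A=(311,128,.0285),B=(762,132,.0285),SA=(377,440,.0285),SB=(675,453,.0285),grip=(30,264,.118)).items()}
for k in P: print(k,P[k])
n=lambda a,b:np.linalg.norm(P[a]-P[b])
print(n("TL","TR"),n("BL","BR"),n("TL","BL"),n("A","B"),n("SA","SB"))
y1=P["TL"]-P["TR"];y2=P["BL"]-P["BR"];y3=P["L0"]-P["L1"]
for v in(y1,y2,y3,P["A"]-P["B"]):print("yaw of y axis vs world y",np.arctan2(-v[0],v[1]))
th=np.mean([np.arctan2(-v[0],v[1]) for v in (y1,y2,y3)])
X=np.array([np.cos(th),np.sin(th),0]);Y=np.array([-np.sin(th),np.cos(th),0])
c=(P["TL"]+P["BL"]+P["TR"]+P["BR"])/4
O1=c-.06*Y
O2=P["L1"]+.085*Y
print(th,O1,O2)
for k in P: d=P[k]-O1;print(k,d@X,d@Y)
E
```

```text
TL [0.7123 0.0922 0.021 ]
TR [ 0.7176 -0.1982  0.021 ]
BL [0.4312 0.0855 0.021 ]
BR [ 0.4378 -0.2041  0.021 ]
L0 [ 0.5745 -0.0218  0.015 ]
L1 [ 0.5782 -0.2032  0.015 ]
A [ 0.6583 -0.0204  0.0285]
B [ 0.6602 -0.2254  0.0285]
SA [ 0.5024 -0.0509  0.0285]
SB [ 0.4989 -0.1833  0.0285]
grip [0.5729 0.1023 0.118 ]
0.2904184158439491 0.2897608798753588 0.2811263247566962 0.2050806262792589 0.13238857882019037
yaw of y axis vs world y 0.018462678584673636
yaw of y axis vs world y 0.0226492052883418
yaw of y axis vs world y 0.020561566272576482
yaw of y axis vs world y 0.009286768489737874
0.020557816715197307 [ 0.576  -0.1161  0.021 ] [ 0.5764 -0.1182  0.015 ]
TL 0.1405631217572311 0.20547415729379845
TR 0.13995465550554467 -0.084943621139495
BL -0.1405618897070625 0.2046148550139185
BR -0.1399558875557132 -0.08514539116822202
L0 0.0004347958303139626 0.09435898000506561
L1 0.00043547626468685627 -0.08711160547517259
A 0.08433045918296744 0.09406942083159167
B 0.08201903449401973 -0.11099817922019704
SA -0.07223322294848321 0.0667248938367668
SB -0.07844528203227448 -0.06551786068675802
grip 0.0014778761670092332 0.21843742426340537
```

Request:
{"name": "arm_command", "arguments": {"targets": [{"linear": [0,0,0],"turn": -0.0},{"linear": [0,0,0],"turn": 0.069},{"linear": [0,0,0],"turn": 0.069},{"linear": [0.986,-0.876,0],"turn": 0},{"linear": [0.986,-0.876,0],"turn": 0}]}}

```text
t: 0.52
tcp_pos: [0.1895, -0.5963, 0.218]
eef_rot: [[1.0, 0.015, -0.002], [0.015, -1.0, 0.0], [-0.002, -0.0, -1.0]]
wrist_force: [0.3, -0.3, 0.8]
grip_width: 1.0
gripper_force: 0.0
```

Request:
{"name": "arm_command", "arguments": {"targets": [{"linear": [0.986,-0.876,0],"turn": 0},{"linear": [0.986,-0.876,0],"turn": 0},{"linear": [0.986,-0.876,0],"turn": 0},{"linear": [0.986,-0.876,0],"turn": 0},{"linear": [0.986,-0.876,0],"turn": 0}]}}

```text
t: 0.93
tcp_pos: [0.2888, -0.5053, 0.2185]
eef_rot: [[1.0, 0.02, -0.0], [0.02, -1.0, 0.0], [-0.0, -0.0, -1.0]]
wrist_force: [-0.1, -0.3, -0.5]
grip_width: 1.0
gripper_force: 0.0
```

Request:
{"name": "arm_command", "arguments": {"targets": [{"linear": [0.986,-0.876,0],"turn": 0},{"linear": [0.986,-0.876,0],"turn": 0},{"linear": [0.986,-0.876,0],"turn": 0},{"linear": [0.986,-0.876,0],"turn": 0},{"linear": [0.986,-0.876,0],"turn": 0}]}}

```text
t: 1.35
tcp_pos: [0.3856, -0.4157, 0.2185]
eef_rot: [[1.0, 0.02, -0.0], [0.02, -1.0, 0.0], [-0.0, -0.0, -1.0]]
wrist_force: [0.1, -0.2, 0.8]
grip_width: 0.995
gripper_force: 0.0
```

Request:
{"name": "arm_command", "arguments": {"targets": [{"linear": [0.986,-0.876,0],"turn": 0},{"linear": [0.986,-0.876,0],"turn": 0},{"linear": [0.986,-0.876,0],"turn": 0},{"linear": [0.986,-0.876,0],"turn": 0},{"linear": [0.986,-0.876,0],"turn": 0}]}}

```text
t: 1.77
tcp_pos: [0.4824, -0.3262, 0.2185]
eef_rot: [[1.0, 0.02, -0.0], [0.02, -1.0, 0.0], [-0.0, -0.0, -1.0]]
wrist_force: [0.7, -1.0, -0.3]
grip_width: 1.002
gripper_force: 0.0
```

Request:
{"name": "arm_command", "arguments": {"targets": [{"linear": [0.986,-0.876,0],"turn": 0},{"linear": [0.986,-0.876,0],"turn": 0},{"linear": [0.986,-0.876,0],"turn": 0},{"linear": [0.986,-0.876,0],"turn": 0},{"linear": [0.986,-0.876,0],"turn": 0}]}}

```text
t: 2.18
tcp_pos: [0.5792, -0.2367, 0.2184]
eef_rot: [[1.0, 0.02, -0.001], [0.02, -1.0, 0.0], [-0.001, -0.0, -1.0]]
wrist_force: [0.5, -0.6, 0.0]
grip_width: 1.0
gripper_force: 0.0
```

Request:
{"name": "arm_command", "arguments": {"targets": [{"linear": [0.986,-0.876,0],"turn": 0},{"linear": [0.986,-0.876,0],"turn": 0},{"linear": [0.986,-0.876,0],"turn": 0},{"linear": [0.986,-0.876,0],"turn": 0},{"linear": [0.986,-0.876,0],"turn": 0}]}}

```text
t: 2.6
tcp_pos: [0.6759, -0.1471, 0.2183]
eef_rot: [[1.0, 0.02, -0.001], [0.02, -1.0, 0.0], [-0.001, -0.0, -1.0]]
wrist_force: [0.1, 0.2, 0.9]
grip_width: 0.997
gripper_force: 0.0
```

Request:
{"name": "arm_command", "arguments": {"targets": [{"linear": [0.986,-0.876,0],"turn": 0},{"linear": [0,0,0.5],"turn": 0},{"linear": [0,0,1],"turn": 0},{"linear": [0,0,1],"turn": 0},{"linear": [0,0,0],"turn": 0}]}}

```text
t: 3.02
tcp_pos: [0.6911, -0.1301, 0.1633]
eef_rot: [[1.0, 0.02, -0.011], [0.02, -1.0, 0.001], [-0.011, -0.001, -1.0]]
wrist_force: [-1.1, -0.3, -1.2]
grip_width: 1.002
gripper_force: 0.0
```

Request:
{"name": "arm_command", "arguments": {"targets": [{"linear": [0,0,1],"turn": 0},{"linear": [0,0,1],"turn": 0},{"linear": [0,0,1],"turn": 0},{"linear": [0,0,0.7],"turn": 0},{"linear": [0,0,0],"turn": 0}]}}

```text
t: 3.43
tcp_pos: [0.6921, -0.1304, 0.0915]
eef_rot: [[1.0, 0.02, -0.007], [0.02, -1.0, 0.001], [-0.007, -0.001, -1.0]]
wrist_force: [0.2, -0.6, 0.0]
grip_width: 0.999
gripper_force: 0.0
```

Request:
{"name": "arm_command", "arguments": {"targets": [{"linear": [0,0,0],"turn": 0},{"linear": [0,0,0],"turn": 0}]}}

```text
t: 3.6
tcp_pos: [0.6957, -0.1308, 0.0964]
eef_rot: [[1.0, 0.02, 0.003], [0.02, -1.0, -0.001], [0.003, 0.001, -1.0]]
wrist_force: [0.9, -0.7, 0.4]
grip_width: 0.999
gripper_force: 0.0
```

Run:
```python
from h import *
s=sense();p=s["tcp_pos"];print(p,s["eef_rot"])
th=.0206;d=np.array(p[:2])-[.576,-.117];print("board",d@[np.cos(th),np.sin(th)],d@[-np.sin(th),np.cos(th)])
im=grab_frame("top")[:,:,::-1];cv2.imwrite("pics/c1.png",cv2.resize(im[145:345,290:530],None,fx=3.3,fy=3,interpolation=cv2.INTER_CUBIC))
```

```text
[ 0.69567845 -0.13076666  0.09636809] [[ 9.99802271e-01  1.97048010e-02  2.67189557e-03]
 [ 1.97062266e-02 -9.99805684e-01 -5.08271350e-04]
 [ 2.66136099e-03  5.60823830e-04 -9.99996301e-01]]
board 0.11936948056741695 -0.016228941019570387
```

View pics/c1.png

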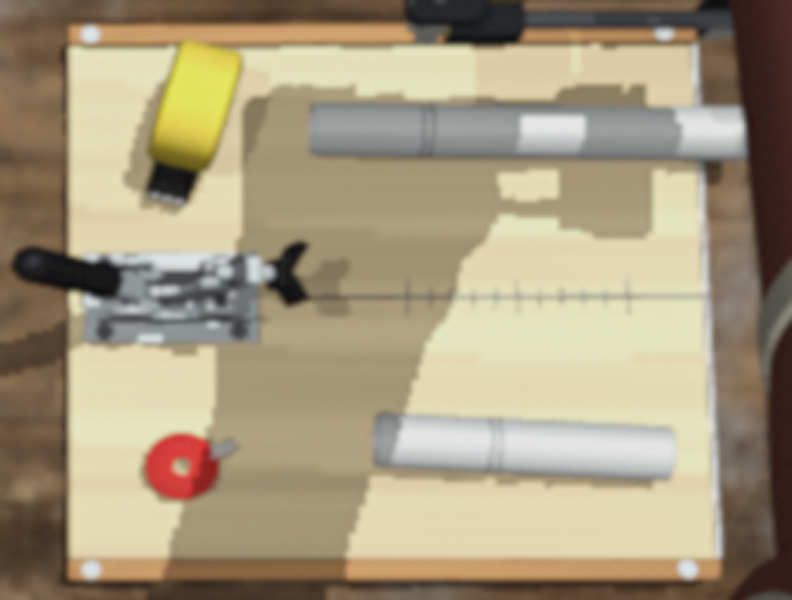

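The posts haven't moved, and the gripper is now beyond the long post (finger near crop (430,30)). I'll lower to just above the board, with the tips at z ≈ 0.024.

Request:
{"name": "arm_command", "arguments": {"targets": [{"linear": [0,0,0.6],"turn": 0},{"linear": [0,0,0.8],"turn": 0},{"linear": [0,0,0.8],"turn": 0},{"linear": [0,0,0.6],"turn": 0},{"linear": [0,0,0.4],"turn": 0}]}}

```text
t: 4.07
tcp_pos: [0.6939, -0.1301, 0.029]
eef_rot: [[1.0, 0.02, -0.002], [0.02, -1.0, 0.0], [-0.002, -0.0, -1.0]]
wrist_force: [-0.5, -0.5, 0.4]
grip_width: 1.003
gripper_force: 0.0
```

Request:
{"name": "arm_command", "arguments": {"targets": [{"linear": [0,0,0.3],"turn": 0},{"linear": [0,0,0.1],"turn": 0},{"linear": [0,0,0],"turn": 0},{"linear": [0,0,0],"turn": 0},{"linear": [0,0,0],"turn": 0}]}}

```text
t: 4.48
tcp_pos: [0.6955, -0.1304, 0.0236]
eef_rot: [[1.0, 0.02, 0.002], [0.02, -1.0, -0.0], [0.002, 0.0, -1.0]]
wrist_force: [0.3, -0.4, 0.5]
grip_width: 0.995
gripper_force: 0.0
```

Request:
{"name": "arm_command", "arguments": {"targets": [{"linear": [-0.1,0,0],"turn": 0},{"linear": [-0.2,0,0],"turn": 0},{"linear": [-0.2,0,0],"turn": 0},{"linear": [-0.2,0,0],"turn": 0},{"linear": [-0.2,0,0],"turn": 0}]}}

```text
t: 4.9
tcp_pos: [0.6763, -0.1307, 0.0229]
eef_rot: [[1.0, 0.02, 0.0], [0.02, -1.0, 0.0], [0.0, -0.0, -1.0]]
wrist_force: [-0.0, 0.4, 0.1]
grip_width: 1.003
gripper_force: 0.1
```

Request:
{"name": "arm_command", "arguments": {"targets": [{"linear": [-0.2,0,0],"turn": 0},{"linear": [-0.2,0,0],"turn": 0},{"linear": [-0.2,0,0],"turn": 0},{"linear": [-0.2,0,0],"turn": 0},{"linear": [-0.2,0,0],"turn": 0}]}}

```text
t: 5.32
tcp_pos: [0.6563, -0.1311, 0.0227]
eef_rot: [[1.0, 0.02, -0.0], [0.02, -1.0, 0.0], [-0.0, -0.0, -1.0]]
wrist_force: [-0.2, -0.1, -0.7]
grip_width: 1.001
gripper_force: 0.1
```

Request:
{"name": "arm_command", "arguments": {"targets": [{"linear": [-0.2,0,0],"turn": 0},{"linear": [-0.2,0,0],"turn": 0},{"linear": [-0.2,0,0],"turn": 0},{"linear": [-0.2,0,0],"turn": 0},{"linear": [-0.2,0,0],"turn": 0}]}}

```text
t: 5.73
tcp_pos: [0.6363, -0.1314, 0.0227]
eef_rot: [[1.0, 0.02, 0.0], [0.02, -1.0, 0.0], [0.0, -0.0, -1.0]]
wrist_force: [0.1, 0.0, 0.2]
grip_width: 1.0
gripper_force: 0.1
```

Request:
{"name": "arm_command", "arguments": {"targets": [{"linear": [-0.2,0,0],"turn": 0},{"linear": [-0.2,0,0],"turn": 0},{"linear": [-0.2,0,0],"turn": 0},{"linear": [-0.2,0,0],"turn": 0},{"linear": [-0.2,0,0],"turn": 0}]}}

```text
t: 6.15
tcp_pos: [0.6163, -0.1319, 0.0227]
eef_rot: [[1.0, 0.02, 0.0], [0.02, -1.0, 0.0], [0.0, -0.0, -1.0]]
wrist_force: [0.1, -0.6, 0.5]
grip_width: 1.004
gripper_force: 0.1
```

Request:
{"name": "arm_command", "arguments": {"targets": [{"linear": [-0.16,0,0],"turn": 0},{"linear": [-0.12,0,0],"turn": 0},{"linear": [-0.08,0,0],"turn": 0},{"linear": [-0.05,0,0],"turn": 0},{"linear": [-0.03,0,0],"turn": 0}]}}

```text
t: 6.57
tcp_pos: [0.6079, -0.132, 0.0227]
eef_rot: [[1.0, 0.02, 0.0], [0.02, -1.0, 0.0], [0.0, -0.0, -1.0]]
wrist_force: [0.1, 0.7, 0.8]
grip_width: 1.0
gripper_force: 0.1
```

Request:
{"name": "arm_command", "arguments": {"targets": [{"linear": [0,0,0],"turn": 0},{"linear": [0,0,0],"turn": 0},{"linear": [0,0,0],"turn": 0},{"linear": [0,0,0],"turn": 0}]}}

```text
t: 6.9
tcp_pos: [0.608, -0.132, 0.0227]
eef_rot: [[1.0, 0.02, 0.0], [0.02, -1.0, 0.0], [0.0, -0.0, -1.0]]
wrist_force: [0.5, -0.1, -0.5]
grip_width: 0.999
gripper_force: 0.0
```

Run:
```python
from h import *
s=sense();p=s["tcp_pos"];print(p,s["wrist_force"])
th=.0206;d=np.array(p[:2])-[.576,-.117];print("board",d@[np.cos(th),np.sin(th)],d@[-np.sin(th),np.cos(th)])
a=grab_frame("top")[:,:,::-1];b=grab_frame("side")[:,:,::-1]
A=cv2.resize(a[145:345,290:530],None,fx=2.5,fy=2.5,interpolation=cv2.INTER_CUBIC)
cv2.imwrite("pics/c2.png",cv2.resize(a[145:345,290:530],None,fx=3.3,fy=3,interpolation=cv2.INTER_CUBIC));cv2.imwrite("pics/s2.png",b)
```

```text
[ 0.60803709 -0.13199641  0.02266724] [ 0.53966807 -0.07925477 -0.53288751]
board 0.031721388002214364 -0.015653148498122015
```

View pics/c2.png

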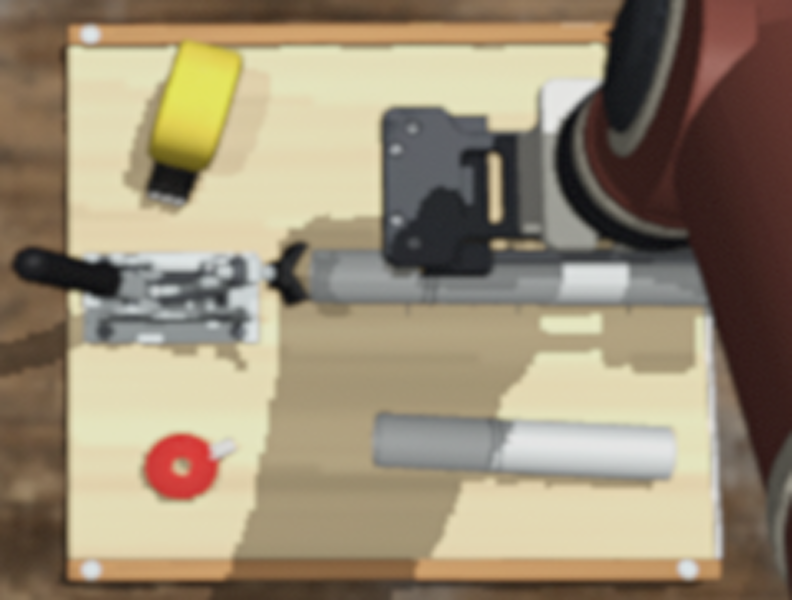

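The post is near the line, with edges at about rows 250–302 on its left portion, and it's parallel. Short post, tape measure and key haven't moved. I'll measure the offset.

```bash
cat >> h.py <<'E'
th=.0206;O=np.array([.576,-.117])
def brd(p): d=np.array(p[:2])-O;return round(d@[np.cos(th),np.sin(th)]*1e3,1),round(d@[-np.sin(th),np.cos(th)]*1e3,1)
def wld(x,y,z): return [O[0]+x*np.cos(th)-y*np.sin(th),O[1]+x*np.sin(th)+y*np.cos(th),z]
E
python3 - <<'E'
from h import *
for a in((340,276),(595,278)): print(brd(cw(*a,.0285)))
print("ideal px", [proj("top",wld(0,y,.0285)).round(1) for y in(.085,.03,-.03,-.08)])
im=cv2.imread("pics/c2.png");
h=cv2.cvtColor(cv2.imread("pics/c2.png"),cv2.COLOR_BGR2HSV)
for c in(335,350,365,595): print(c,h[232:322:3,c,1].tolist())
E
```

```text
(np.float64(9.1), np.float64(82.8))
(np.float64(8.1), np.float64(-32.0))
ideal px [array([391.3, 242.7]), array([428.3, 242.7]), array([468.8, 242.7]), array([502.6, 242.7])]
335 [73, 72, 73, 74, 72, 62, 30, 6, 6, 6, 8, 6, 7, 5, 3, 5, 6, 5, 5, 3, 6, 6, 7, 17, 58, 75, 76, 75, 73, 72]
350 [73, 73, 73, 72, 73, 61, 27, 6, 8, 5, 5, 5, 5, 5, 6, 5, 5, 5, 5, 5, 5, 4, 6, 11, 56, 73, 75, 74, 72, 71]
365 [73, 72, 73, 72, 72, 61, 29, 4, 6, 7, 7, 5, 5, 6, 5, 5, 6, 7, 5, 7, 5, 6, 6, 13, 55, 70, 72, 71, 70, 71]
595 [17, 15, 19, 23, 30, 36, 19, 20, 20, 15, 6, 6, 4, 3, 5, 5, 3, 4, 5, 5, 5, 6, 6, 6, 28, 68, 70, 55, 45, 42]
```

Request:
{"name": "arm_command", "arguments": {"targets": [{"linear": [-0.04,0,0],"turn": 0},{"linear": [-0.05,0,0],"turn": 0},{"linear": [-0.05,0,0],"turn": 0},{"linear": [-0.05,0,0],"turn": 0},{"linear": [-0.05,0,0],"turn": 0}]}}

```text
t: 7.42
tcp_pos: [0.603, -0.1321, 0.0227]
eef_rot: [[1.0, 0.02, -0.0], [0.02, -1.0, 0.0], [-0.0, -0.0, -1.0]]
wrist_force: [-0.4, 0.4, 0.9]
grip_width: 1.002
gripper_force: 0.1
```

Request:
{"name": "arm_command", "arguments": {"targets": [{"linear": [-0.05,0,0],"turn": 0},{"linear": [-0.04,0,0],"turn": 0},{"linear": [-0.03,0,0],"turn": 0},{"linear": [-0.02,0,0],"turn": 0},{"linear": [-0.02,0,0],"turn": 0}]}}

```text
t: 7.83
tcp_pos: [0.6, -0.1322, 0.0227]
eef_rot: [[1.0, 0.02, 0.0], [0.02, -1.0, 0.0], [0.0, -0.0, -1.0]]
wrist_force: [0.1, -0.4, 0.7]
grip_width: 0.998
gripper_force: 0.1
```

Request:
{"name": "arm_command", "arguments": {"targets": [{"linear": [0,0,0],"turn": 0},{"linear": [0,0,0],"turn": 0},{"linear": [0,0,0],"turn": 0},{"linear": [0,0,0],"turn": 0}]}}

```text
t: 8.17
tcp_pos: [0.6, -0.1322, 0.0227]
eef_rot: [[1.0, 0.02, 0.0], [0.02, -1.0, 0.0], [0.0, -0.0, -1.0]]
wrist_force: [-0.5, 0.5, 0.3]
grip_width: 1.002
gripper_force: 0.0
```

```bash
cat >> h.py <<'E'
def edges(im,cols,r0,r1):
    "crop rows of the two post edges per crop column (RGB frame)"
    b=cv2.resize(im[145:345,290:530],None,fx=3.3,fy=3,interpolation=cv2.INTER_CUBIC)
    S=cv2.cvtColor(b,cv2.COLOR_RGB2HSV)[...,1].astype(float)
    for c in cols:
        p=S[r0:r1,c-4:c+5].mean(1);i=np.where(p<38)[0];m=r0+(i[0]+i[-1])/2
        print(c,r0+i[0],r0+i[-1],brd(cw(c,m,.0285)))
E
python3 - <<'E'
from h import *
print(brd(sense()["tcp_pos"]))
a=grab_frame("top");edges(a,(340,355,370),235,340)
cv2.imwrite("pics/c3.png",cv2.resize(a[145:345,290:530,::-1],None,fx=3.3,fy=3,interpolation=cv2.INTER_CUBIC))
E
```

```text
(np.float64(23.6), np.float64(-15.7))
340 265 318 (np.float64(1.3), np.float64(83.0))
355 266 318 (np.float64(1.1), np.float64(76.2))
370 266 318 (np.float64(1.1), np.float64(69.4))
```

Request:
{"name": "arm_command", "arguments": {"targets": [{"linear": [-0.015,0,0],"turn": 0},{"linear": [-0.02,0,0],"turn": 0},{"linear": [-0.01,0,0],"turn": 0},{"linear": [0,0,0],"turn": 0},{"linear": [0,0,0],"turn": 0}]}}

```text
t: 8.63
tcp_pos: [0.599, -0.1322, 0.0227]
eef_rot: [[1.0, 0.02, -0.0], [0.02, -1.0, 0.0], [-0.0, -0.0, -1.0]]
wrist_force: [-0.3, 0.4, 0.9]
grip_width: 1.001
gripper_force: 0.0
```

Request:
{"name": "arm_command", "arguments": {"targets": [{"linear": [0,0,0],"turn": 0},{"linear": [0.05,0,0],"turn": 0},{"linear": [0.2,0,0],"turn": 0},{"linear": [0.5,0,0],"turn": 0},{"linear": [0.5,0,0],"turn": 0}]}}

```text
t: 9.05
tcp_pos: [0.6244, -0.1318, 0.0228]
eef_rot: [[1.0, 0.02, -0.0], [0.02, -1.0, 0.0], [-0.0, -0.0, -1.0]]
wrist_force: [-0.5, 0.0, -0.1]
grip_width: 1.002
gripper_force: 0.0
```

Request:
{"name": "arm_command", "arguments": {"targets": [{"linear": [0.3,0,-0.3],"turn": 0},{"linear": [0,0,-0.8],"turn": 0},{"linear": [0,0,-1],"turn": 0},{"linear": [0,0,-1],"turn": 0},{"linear": [0,0,-1],"turn": 0}]}}

```text
t: 9.47
tcp_pos: [0.6301, -0.1315, 0.1058]
eef_rot: [[1.0, 0.02, -0.0], [0.02, -1.0, 0.0], [-0.0, -0.0, -1.0]]
wrist_force: [0.7, -0.1, -0.3]
grip_width: 1.003
gripper_force: 0.0
```

Request:
{"name": "arm_command", "arguments": {"targets": [{"linear": [0.5,0,-1],"turn": 0},{"linear": [1,0,-1],"turn": 0},{"linear": [1,0,-1],"turn": 0},{"linear": [1,0,-0.5],"turn": 0},{"linear": [0.5,0,0],"turn": 0}]}}

```text
t: 9.88
tcp_pos: [0.7139, -0.1296, 0.1789]
eef_rot: [[1.0, 0.021, 0.009], [0.021, -1.0, -0.001], [0.009, 0.001, -1.0]]
wrist_force: [-0.5, 0.6, 1.2]
grip_width: 1.001
gripper_force: 0.0
```

Run:
```python
from h import *
s=sense();print(s["t"],brd(s["tcp_pos"]),s["tcp_pos"],s["joints"])
a=grab_frame("top");edges(a,(340,370,450,500,550),235,340)
cv2.imwrite("pics/c4.png",cv2.resize(a[145:345,290:530,::-1],None,fx=3.3,fy=3,interpolation=cv2.INTER_CUBIC))
```

```text
9.8833 (np.float64(137.6), np.float64(-15.5)) [ 0.71390572 -0.12964162  0.17891692] [ 0.14731112  0.77042392  0.0051617   1.22392283 -0.00470469  1.13869617
 -1.39696822]
340 267 319 (np.float64(0.6), np.float64(83.0))
370 268 320 (np.float64(0.1), np.float64(69.5))
450 268 320 (np.float64(0.1), np.float64(33.5))
500 268 321 (np.float64(-0.2), np.float64(11.0))
550 268 321 (np.float64(-0.2), np.float64(-11.5))
```

View pics/c4.png

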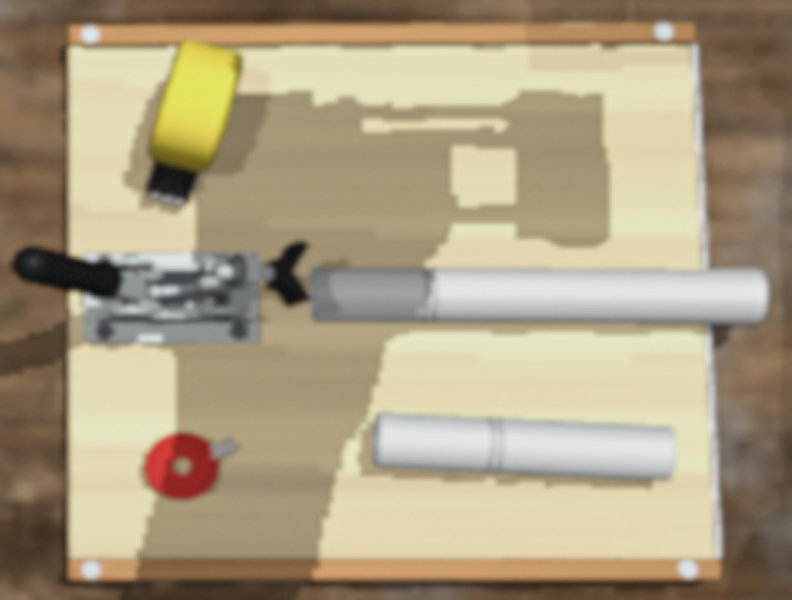

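The post now lies on the line: axis within ~0.5 mm and parallel, left end at crop (311,294). The bystanders haven't moved. Next I'll close the fingers, move over to the clamp and turn 90°.

Request:
{"name": "arm_command", "arguments": {"targets": [{"linear": [-0.3,-0.5,0],"turn": 0},{"linear": [-0.6,-0.95,0],"turn": 0},{"linear": [-0.7,-1,0],"turn": 0},{"linear": [-0.7,-1,0],"turn": 0},{"linear": [-0.7,-1,0],"turn": 0}], "grip": 255}}

```text
t: 10.35
tcp_pos: [0.6466, -0.0415, 0.1744]
eef_rot: [[1.0, 0.02, -0.001], [0.02, -1.0, 0.0], [-0.001, -0.0, -1.0]]
wrist_force: [-0.7, -0.5, 0.5]
grip_width: 0.689
gripper_force: 0.0
```

Request:
{"name": "arm_command", "arguments": {"targets": [{"linear": [-0.7,-1,0],"turn": 0},{"linear": [-0.7,-1,0],"turn": 0},{"linear": [-0.7,-1,0],"turn": 0},{"linear": [-0.7,-1,0],"turn": 0},{"linear": [-0.7,-1,0],"turn": 0}]}}

```text
t: 10.77
tcp_pos: [0.5745, 0.057, 0.1747]
eef_rot: [[1.0, 0.02, -0.001], [0.02, -1.0, -0.0], [-0.001, 0.0, -1.0]]
wrist_force: [0.9, 0.0, 0.2]
grip_width: 0.333
gripper_force: 0.0
```

Request:
{"name": "arm_command", "arguments": {"targets": [{"linear": [-0.4,-0.6,0],"turn": 0},{"linear": [-0.2,-0.4,0],"turn": 0},{"linear": [0,0,0],"turn": -0.06},{"linear": [0,0,0],"turn": -0.076},{"linear": [0,0,0],"turn": -0.076}]}}

```text
t: 11.18
tcp_pos: [0.5642, 0.0752, 0.1747]
eef_rot: [[0.937, 0.35, 0.001], [0.35, -0.937, -0.001], [0.0, 0.001, -1.0]]
wrist_force: [-0.0, -1.2, 0.1]
grip_width: 0.015
gripper_force: 0.0
```

Request:
{"name": "arm_command", "arguments": {"targets": [{"linear": [0,0,0],"turn": -0.076},{"linear": [0,0,0],"turn": -0.076},{"linear": [0,0,0],"turn": -0.076},{"linear": [0,0,0],"turn": -0.076},{"linear": [0,0,0],"turn": -0.076}]}}

```text
t: 11.6
tcp_pos: [0.5644, 0.0747, 0.1746]
eef_rot: [[0.579, 0.816, 0.0], [0.816, -0.579, -0.001], [-0.001, 0.001, -1.0]]
wrist_force: [0.1, -0.6, 0.1]
grip_width: 0.004
gripper_force: 0.0
```

Request:
{"name": "arm_command", "arguments": {"targets": [{"linear": [0,0,0],"turn": -0.076},{"linear": [0,0,0],"turn": -0.076},{"linear": [0,0,0],"turn": -0.076},{"linear": [0,0,0],"turn": -0.076},{"linear": [0,0,0],"turn": -0.076}]}}

```text
t: 12.02
tcp_pos: [0.5644, 0.0746, 0.1745]
eef_rot: [[0.02, 1.0, 0.0], [1.0, -0.02, -0.001], [-0.001, 0.0, -1.0]]
wrist_force: [-0.5, -0.4, 0.6]
grip_width: 0.0
gripper_force: 0.0
```

Request:
{"name": "arm_command", "arguments": {"targets": [{"linear": [0,0,0],"turn": -0.028},{"linear": [0,0,0],"turn": 0},{"linear": [0,0,0],"turn": 0},{"linear": [0,0,0],"turn": 0}]}}

```text
t: 12.35
tcp_pos: [0.5641, 0.0754, 0.1746]
eef_rot: [[-0.018, 1.0, 0.0], [1.0, 0.018, -0.0], [-0.0, 0.0, -1.0]]
wrist_force: [-0.7, 0.1, -0.1]
grip_width: 0.009
gripper_force: 0.0
```

Run:
```python
from h import *
s=sense();print(s["t"],brd(s["tcp_pos"]),s["tcp_pos"],s["eef_rot"],s["grip_width"])
```

```text
12.35 (np.float64(-7.9), np.float64(192.6)) [0.56409265 0.07544442 0.17462303] [[-1.77849077e-02  9.99841826e-01  1.39532213e-04]
 [ 9.99841746e-01  1.77849652e-02 -4.21687536e-04]
 [-4.24102411e-04  1.32010458e-04 -9.99999901e-01]] 0.008709846260773712
```

Run:
```python
import numpy as np
t=np.linspace(1.07,0,16)
y=177+80*np.cos(t)-9.5*np.sin(t)-8;z=53+80*np.sin(t)+9.5*np.cos(t)
print(np.c_[y,z].round(1).tolist());print(np.c_[np.diff(y)/20,-np.diff(z)/20].round(2).tolist())
```

```text
[[199.1, 127.7], [204.3, 125.4], [209.4, 122.7], [214.3, 119.6], [218.9, 116.2], [223.3, 112.5], [227.4, 108.5], [231.2, 104.2], [234.7, 99.6], [237.8, 94.8], [240.6, 89.8], [243.1, 84.6], [245.2, 79.3], [246.8, 73.8], [248.1, 68.2], [249.0, 62.5]]
[[0.26, 0.12], [0.25, 0.14], [0.24, 0.15], [0.23, 0.17], [0.22, 0.19], [0.21, 0.2], [0.19, 0.22], [0.17, 0.23], [0.16, 0.24], [0.14, 0.25], [0.12, 0.26], [0.1, 0.27], [0.08, 0.27], [0.06, 0.28], [0.04, 0.28]]
```

Request:
{"name": "arm_command", "arguments": {"targets": [{"linear": [-0.08,0.2,0.3],"turn": 0},{"linear": [0,0.2,0.6],"turn": 0},{"linear": [0,0.02,0.6],"turn": 0},{"linear": [0,0,0.28],"turn": 0},{"linear": [0,0,0],"turn": 0}]}}

```text
t: 12.77
tcp_pos: [0.5711, 0.0743, 0.1367]
eef_rot: [[-0.02, 1.0, -0.004], [1.0, 0.02, -0.001], [-0.001, -0.004, -1.0]]
wrist_force: [-0.8, -0.3, -1.0]
grip_width: 0.004
gripper_force: 0.0
```

Run:
```python
from h import *
s=sense();print(brd(s["tcp_pos"]),s["tcp_pos"])
a=grab_frame("side");u,v=proj("side",wld(0,.18,.08)).astype(int);print(u,v)
cv2.imwrite("pics/s5.png",cv2.resize(a[v-70:v+70,u-90:u+90,::-1],None,fx=4,fy=4,interpolation=cv2.INTER_CUBIC))
```

```text
(np.float64(-1.0), np.float64(191.3)) [0.57108142 0.07425243 0.13673268]
328 270
```

View pics/s5.png

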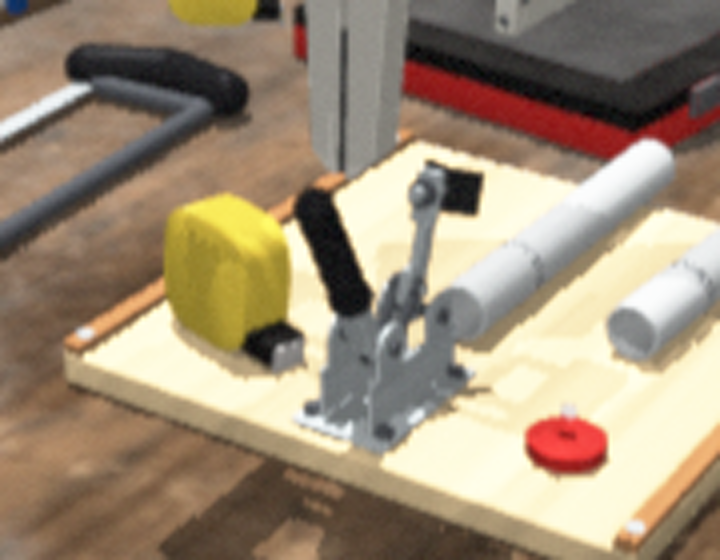

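The closed fingertips are on the inner side of the open grip, just above its end at crop (318,195). I'll follow the arc down now.

Request:
{"name": "arm_command", "arguments": {"targets": [{"linear": [0.15,0,0.2],"turn": 0},{"linear": [0.23,0,0.3],"turn": 0},{"linear": [0.26,0,0.12],"turn": 0},{"linear": [0.25,0,0.14],"turn": 0},{"linear": [0.24,0,0.15],"turn": 0}]}}

```text
t: 13.23
tcp_pos: [0.5721, 0.097, 0.1209]
eef_rot: [[-0.02, 1.0, 0.001], [1.0, 0.02, -0.001], [-0.001, 0.001, -1.0]]
wrist_force: [0.3, -2.1, 0.1]
grip_width: 0.004
gripper_force: 1.4
```

Request:
{"name": "arm_command", "arguments": {"targets": [{"linear": [0.23,0,0.17],"turn": 0},{"linear": [0.22,0,0.19],"turn": 0},{"linear": [0.21,0,0.2],"turn": 0},{"linear": [0.19,0,0.22],"turn": 0},{"linear": [0.17,0,0.23],"turn": 0}]}}

```text
t: 13.65
tcp_pos: [0.5714, 0.1183, 0.1003]
eef_rot: [[-0.02, 1.0, 0.0], [1.0, 0.02, 0.0], [0.0, 0.0, -1.0]]
wrist_force: [1.2, -2.8, 2.2]
grip_width: 0.007
gripper_force: 1.3
```

Contact forces are small and in the expected direction, so I'll finish the arc.

Request:
{"name": "arm_command", "arguments": {"targets": [{"linear": [0.16,0,0.24],"turn": 0},{"linear": [0.14,0,0.25],"turn": 0},{"linear": [0.12,0,0.26],"turn": 0},{"linear": [0.1,0,0.27],"turn": 0},{"linear": [0.08,0,0.27],"turn": 0}]}}

```text
t: 14.07
tcp_pos: [0.5712, 0.1305, 0.0746]
eef_rot: [[-0.02, 1.0, 0.0], [1.0, 0.02, 0.001], [0.001, 0.0, -1.0]]
wrist_force: [-0.1, -1.2, 4.4]
grip_width: 0.007
gripper_force: 1.8
```

Request:
{"name": "arm_command", "arguments": {"targets": [{"linear": [0.06,0,0.28],"turn": 0},{"linear": [0.04,0,0.26],"turn": 0},{"linear": [0,0,0.05],"turn": 0},{"linear": [0,0,0],"turn": 0}]}}

```text
t: 14.4
tcp_pos: [0.571, 0.1328, 0.0628]
eef_rot: [[-0.021, 1.0, -0.0], [1.0, 0.021, 0.002], [0.002, 0.0, -1.0]]
wrist_force: [0.2, 1.0, 0.9]
grip_width: 0.004
gripper_force: 0.4
```

Request:
{"name": "arm_command", "arguments": {"targets": [{"linear": [0,0,0.04],"turn": 0},{"linear": [0,0,0.03],"turn": 0},{"linear": [0,0,0],"turn": 0}]}}

```text
t: 14.65
tcp_pos: [0.5711, 0.1328, 0.0626]
eef_rot: [[-0.021, 1.0, 0.0], [1.0, 0.021, 0.001], [0.001, 0.0, -1.0]]
wrist_force: [-1.4, 0.8, 7.6]
grip_width: 0.003
gripper_force: 3.3
```

Request:
{"name": "arm_command", "arguments": {"targets": [{"linear": [0,0,0.05],"turn": 0},{"linear": [0,0,0.03],"turn": 0},{"linear": [0,0,0],"turn": 0}]}}

```text
t: 14.9
tcp_pos: [0.5711, 0.1328, 0.0623]
eef_rot: [[-0.02, 1.0, 0.001], [1.0, 0.02, 0.001], [0.001, 0.001, -1.0]]
wrist_force: [-3.3, -0.5, 14.4]
grip_width: 0.003
gripper_force: 7.0
```

Request:
{"name": "arm_command", "arguments": {"targets": [{"linear": [0,0,-0.2],"turn": 0},{"linear": [0,0,-0.5],"turn": 0},{"linear": [0,0,-1],"turn": 0},{"linear": [0,0,-1],"turn": 0},{"linear": [0.5,0,-1],"turn": 0}]}}

```text
t: 15.32
tcp_pos: [0.5707, 0.1385, 0.1343]
eef_rot: [[-0.016, 1.0, -0.002], [1.0, 0.016, -0.003], [-0.003, -0.002, -1.0]]
wrist_force: [0.5, 0.1, 0.2]
grip_width: 0.003
gripper_force: 0.0
```

Request:
{"name": "arm_command", "arguments": {"targets": [{"linear": [1,0,-0.5],"turn": 0},{"linear": [1,0,0],"turn": 0},{"linear": [1,0,0],"turn": 0},{"linear": [0.5,0,0],"turn": 0},{"linear": [0,0,0],"turn": 0}]}}

```text
t: 15.73
tcp_pos: [0.5684, 0.2149, 0.1441]
eef_rot: [[-0.025, 1.0, -0.001], [1.0, 0.025, 0.002], [0.002, -0.001, -1.0]]
wrist_force: [0.1, 0.0, 0.8]
grip_width: 0.003
gripper_force: 0.0
```

Run:
```python
from h import *
s=sense();print(s["t"],brd(s["tcp_pos"]),s["tcp_pos"],s["wrist_force"])
a=grab_frame("top");edges(a,(450,500,550,600,650),235,340)
A=cv2.resize(a[145:345,290:530],None,fx=2.9,fy=2.9,interpolation=cv2.INTER_CUBIC)[:,:,::-1]
b=grab_frame("side");u,v=328,270
B=cv2.resize(b[v-70:v+70,u-90:u+90,::-1],None,fx=4,fy=4,interpolation=cv2.INTER_CUBIC)
cv2.imwrite("pics/c6.png",A);cv2.imwrite("pics/s6.png",B)
```

```text
15.7333 (np.float64(-0.7), np.float64(332.0)) [0.56842684 0.21492274 0.14412871] [0.095584   0.04359276 0.81875778]
450 268 320 (np.float64(0.1), np.float64(33.5))
500 268 321 (np.float64(-0.2), np.float64(11.0))
550 268 321 (np.float64(-0.2), np.float64(-11.5))
600 269 321 (np.float64(-0.4), np.float64(-33.9))
650 269 322 (np.float64(-0.7), np.float64(-56.4))
```

View pics/c6.png

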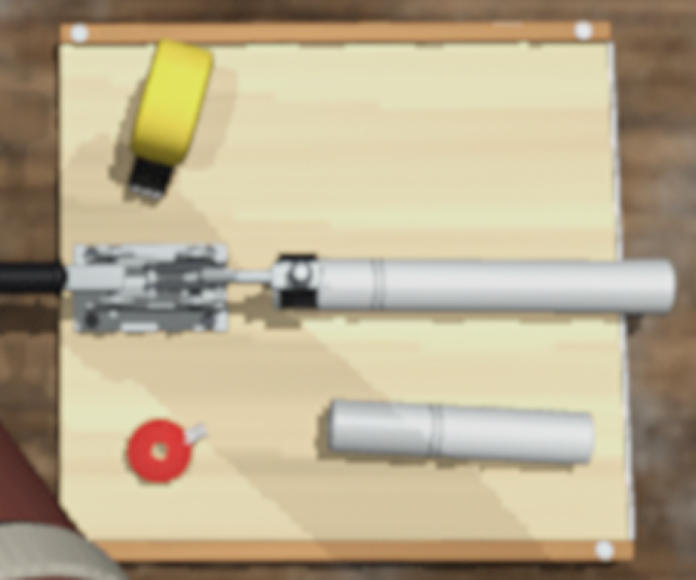

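View pics/s6.png

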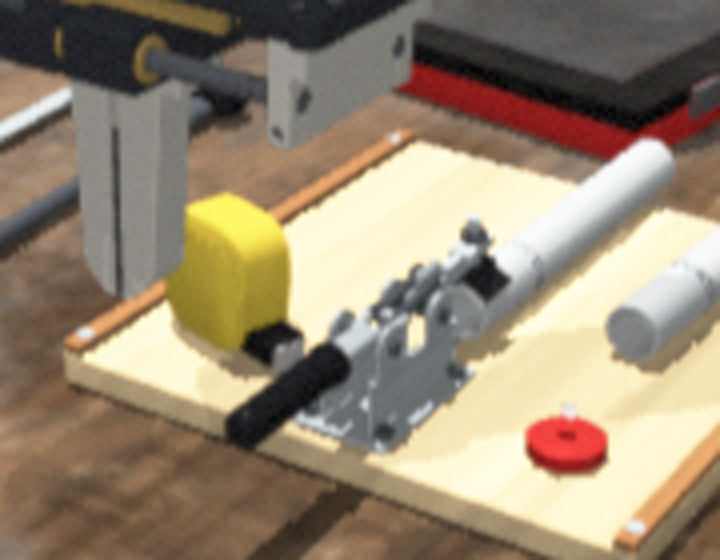

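The handle is level and the saddle sits on the post at crop (297,280). The post is on the line within 1 mm, the bystanders haven't moved, and the robot is clear of everything.

```bash
python3 -c "from rig import *;print(job_done())"
```

```text
the job is handed in; nothing more can be done
None
```

The long post was rolled onto the scribed line (within about 1 mm by camera) and clamped with the handle fully down; the short post, tape measure and spoke key stayed where they were, and the job was handed in at about 16 s.

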